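# Set out the preform sample display from a stack of blocks

## Task

Take apart the stack of wooden display blocks and lay each block flat and centred on the grey felt mat of its own shape: the long block on the long mat, the square on the square mat, the round on the round mat, with straight sides in line with those of the mat. The blue bottle preform that now stands on top of the stack must end up standing upright, neck down, in the middle of the top of the long block in its new place (it may be parked standing on the bench meanwhile). Never let the preform fall over, and leave the short pale preform, the steel ring and the box of caps where they are.

Things in the scene. Friction and masses are not known exactly. Their poses are not given: they have to be found in the camera images.
- long_block: Wooden display block, 130 (x) x 60 (y) x 30 mm (z), about 0.16 kg, bottom of the stack, lying on the bench at the start. Origin at the centre of its underside, z up, x along its length.
- square_block: Wooden display block, 54 x 54 mm, 34 mm high, about 0.08 kg; at the start it lies on the long block, up to 20 mm off its centre lengthwise and up to 0.2 rad turned. Origin at the centre of its underside, z up, x and y square to its sides.
- round_block: Wooden round display block, 44 mm diameter, 34 mm high, about 0.05 kg; at the start it lies on the square block. Origin at the centre of its underside, z up.
- preform: Blue plastic bottle preform (a solid test-tube shape) standing neck down, 95 mm high, about 45 g: threaded neck 27 mm diameter (threads to 29 mm) up to 18 mm, a flange 33 mm diameter from 18 to 21 mm, above it a smooth body 25 mm in diameter up to about 82 mm, then a dome. At the start it stands on the round block, its top 193 mm above the bench. Origin at the centre of its underside (the neck's open end), z up through the dome.
- long_mat: Fixed to the bench, 3 mm thick, origin at the centre of its underside. Grey felt, rectangle 150 (x) x 80 mm (y): the place of the long block.
- square_mat: Fixed to the bench, 3 mm thick, origin at the centre of its underside. Grey felt, 74 x 74 mm square, x and y square to its sides: the place of the square block.
- round_mat: Fixed to the bench, 3 mm thick, origin at the centre of its underside. Grey felt disc, 64 mm diameter: the place of the round block.
- clear_preform: Bystander, to be left alone: a short wide pale, milky-clear preform standing loose on the bench, 48 mm diameter over its flange, 75 mm high. Origin at the centre of its underside, z up.
- gauge_ring: Bystander, to be left alone: a loose steel gauge ring lying flat on the bench, 60 mm outside, 32 mm bore, 16 mm high. Origin at the centre of its underside.
- cap_box: Bystander, to be left alone: a loose open grey box, 90 (x) x 70 (y) x 35 mm, with four white bottle caps in it. Origin at the centre of its underside.
There are look-alikes about, which are no part of the job. What is shaped like the long_block but green is not meant.

How it is judged:
By the outcome, as a careful person would: the job done as asked, in the order asked, and still so for the second after the job is handed in, with the robot touching nothing.
It also fails if it takes over 138 s, if anything falls off the work surface, if the arm or the gripper's body presses on something with over 40 N, if the wrist force passes 120 N, or if a joint passes its speed limit or range.

## Robot

A 7-joint arm with a two-finger parallel gripper is mounted at the origin on the work surface. World frame = base frame: x ahead of the robot, y to its left, z up, the work surface at z = 0. Lengths are in mm, angles in rad, forces in N, time in s.
With the tool pointing down it reaches from about 350 to 900 mm from the base axis. Payload 8.1 kg.
Tool frame: the origin (TCP) lies midway between the tips of the shut fingers; the grasp point (between the pads) lies 19 mm behind it (ctrl.pinch_z is the distance from the TCP to the grasp point, in mm); z points along the fingers, y is the line along which they close (so a half turn about z gives the same grasp; the last joint's range is limited). The gripper opens to 92 mm and grips with 3 to 60 N. Pads are 19 mm wide; open, the fingers measure 130 mm over their backs; the gripper's body (75 mm by 190 mm) begins 47 mm behind the grasp point.
Start: joints at [1.132, 0.434, 0.025, 1.573, -0.012, 1.134, -0.075], TCP at [205.93, -590.114, 226.742] pointing down, gripper open.
Joint ranges: [-2.62, 2.62], [-0.44, 2.09], [-1.27, 1.32], [0.08, 2.57], [-1.32, 4.46], [0.12, 2], [-2.74, 2.74]. Speed limits (rad/s): [2.22, 2.22, 3.01, 3.01, 3.14, 3.14, 3.14].

## Interface

Orientations are given as a unit quaternion [w, x, y, z].
In Python, from rig import ctrl gives the robot as it stands. The module is installed in compiled form; this text tells all that it offers.
- The arm moves only by the shell command python3 -m jog 'ROWS' [FORCE]. ROWS is JSON, a list of rows, each a list of 3 entries, a list of its own where there are three numbers: the closure, from 0 (fully open) to 1 (shut), then the shift along the tool's x, y, z in units of 25 mm (1.0 is 25 mm), then the turn, a rotation vector about the tool's x, y, z in units of 5 degrees (1.0 is 5 degrees). In form: [[claw, [dx, dy, dz], [wx, wy, wz]], ...]. A call has 1 to 12 rows; each row shifts and turns the commanded pose from where the row before left it, along the tool's axes as they then stand; what a row does not reach is not made up. A row lasts 1/10 s, in which the tool goes at most 50 mm and 8.59 degrees, less where a joint would pass 70% of its speed; a pose out of reach is approached as far as the arm can. A call is refused whole if a number of a shift passes 1 or a number of a turn 1, either way. A call with a gripper value outside its range is refused whole. The fingers move at their own pace and stop on an object; FORCE is the grip in N (left out, the last holds). Time passes only in rows, so rows that do not move let the fingers close. It gives the time, the measured TCP pose, the force, the opening and the grip force at its end, in the units of the state.
- ctrl.get_state(): the state, without advancing time (a new reading comes with each control period).
- ctrl.camera(name): name is "scene" or "top" or "wrist"; returns (picture, depth): 400x640x3 uint8, blue, green, red; 400x640 float32, mm along the optical axis (not along the pixel's ray), 0 where there is no reading.
- ctrl.calibration(name): a dict with "vertical_fov" (degrees; the focal length in pixels is half the picture's height over the tangent of half this angle, whatever the lens; pixels are square), "cx", "cy" (the principal point, pixels), "position" and "orientation" of the camera in the world; the wrist camera has in their place "hand_eye" (4x4, takes a point from camera to tool coordinates, whose origin is the TCP and whose axes are the flange's). Camera axes: x right, y up, looking along -z (the intrinsics and any distortion apply to the point x, -y, -z); pixel columns grow to the right and rows downward; lengths in mm; the calibration is good to about 2 mm. A picture is of the moment at which its call begins: read the wrist's pose just before it. calibration takes no time and is no camera call.
- ctrl.hand_in(): hands the job in; it is judged then, once.
Trained networks look in the newest picture that a camera, given by its name, has taken for a name from the list of things; names that differ only in an ending like _2 or _b are one class to them, and where a whole thing is asked for, a point or a joint stands for the part that bears it (a point fixed in the world has none). Each returns a list of dicts, best first, with "conf" (0 to 1); they miss things now and then, are a little off and sometimes report something else, mostly with a low value. They report only what shows in the picture. A call takes as long as a camera call. They do not tell look-alikes from the thing itself.
- ctrl.cut_out(camera, name): "region" (400x640 bool, what is visible of it).
- ctrl.spot_point(camera, name): "at" ([x, y, z] in mm, in the coordinates of the camera as it stood for that picture, good to about 4 mm: a listed point, or the origin of a listed thing).
The state is a dict: "time": time; "joint_pos": joint angles; "joint_velocities": joint speeds; "tau": joint torques, N m; "tcp_pos": TCP position; "tool_rot": TCP orientation; "force": force on the tool from outside, world axes, zero at the start; "torque": the same for the moment, N m; "finger_gap": finger opening in mm; "gripper_force": force on a finger pad.
Only numpy, scipy, OpenCV 4.12 (cv2) and the standard library are available. Lean on these libraries where they do the work, as an engineer would, in place of code of your own. Each camera call takes 0.05 s, during which the arm holds its last target. There are 200 camera calls.

## Working session

There is one attempt and no reset: what is moved stays moved. The work goes in short steps, Python scripts to look and compute and a shell command to move; the robot and the scene stay as the last step left them, time stands still between calls to the robot, and variables do not carry over. Pictures are saved under pics/ and viewed, at most 14 in all, crops included, and the job is handed in when it is done.

```bash
mkdir -p pics; ls
cat > h.py <<'E'
import numpy as np, cv2
from rig import ctrl
from scipy.spatial.transform import Rotation as R
def q2R(q): return R.from_quat([q[1],q[2],q[3],q[0]]).as_matrix()
def cam(name):
    c=ctrl.calibration(name); f=200/np.tan(np.radians(c["vertical_fov"])/2)
    if "hand_eye" in c:
        s=ctrl.get_state(); T=np.eye(4);T[:3,:3]=q2R(s["tool_rot"]);T[:3,3]=s["tcp_pos"]; T=T@np.array(c["hand_eye"])
    else:
        T=np.eye(4); T[:3,:3]=q2R(c["orientation"]);T[:3,3]=c["position"]
    return c,f,T
def grid(depth,c,f,T):
    v,u=np.mgrid[0:400,0:640]
    x=(u-c["cx"])/f*depth; y=-(v-c["cy"])/f*depth
    P=np.stack([x,y,-depth],-1)@T[:3,:3].T+T[:3,3]
    P[depth<=0]=np.nan
    return P
E
python3 - <<'E'
from h import *
for n in ("top","scene"):
    print(ctrl.calibration(n)); p,d=ctrl.camera(n); cv2.imwrite(f"pics/{n}.png",p); np.save(n,d)
    c,f,T=cam(n)
    for t in ["long_block","square_block","round_block","preform","long_mat","square_mat","round_mat","clear_preform","gauge_ring","cap_box"]:
        for r in ctrl.spot_point(n,t)[:3]:
            a=np.array(r["at"]); w=T[:3,:3]@a+T[:3,3]; print(n,t,round(r["conf"],2),w.round(),(c["cx"]+f*a[0]/-a[2]).round(),(c["cy"]-f*a[1]/-a[2]).round())
print(ctrl.calibration("wrist"));print(ctrl.get_state(),ctrl.pinch_z)
E
```

```text
pics
{'vertical_fov': 57.6235125021419, 'cx': 321.2580387745193, 'cy': 207.27970184008873, 'position': array([ 404.89541378,   21.49423642, 1021.11233538]), 'orientation': array([-0.64564067, -0.06578229,  0.07749004,  0.75684616])}
top long_block 0.88 [361. 121.   3.] 287.0 304.0
top long_block 0.83 [371. 270.  -1.] 233.0 310.0
top square_block 0.68 [354. 273.  34.] 229.0 318.0
top round_block 0.64 [355. 275.  64.] 225.0 318.0
top preform 0.62 [354. 278.  98.] 220.0 321.0
top long_mat 0.38 [795.  -5.  -1.] 309.0 148.0
top square_mat 0.72 [645. 172.   2.] 256.0 206.0
top square_mat 0.25 [ 400. -289.    1.] 432.0 266.0
top round_mat 0.62 [ 399. -289.    4.] 432.0 266.0
top round_mat 0.18 [353. 275.  61.] 226.0 319.0
top clear_preform 0.6 [ 626. -381.    2.] 446.0 183.0
top gauge_ring 0.85 [796.  -2.  -2.] 308.0 148.0
top gauge_ring 0.69 [648. 171.   2.] 256.0 205.0
top cap_box 0.62 [633. 402.  -2.] 176.0 223.0
{'vertical_fov': 48.83915606122188, 'cx': 322.64299884508944, 'cy': 203.9856612328723, 'position': array([1086.05213113,  907.67536163,  728.05404125]), 'orientation': array([0.
[... 1187 characters left out ...]
y([ 1.13237901,  0.43450954,  0.02498311,  1.57322725, -0.01157797,
        1.13400143, -0.07509967]), 'joint_velocities': array([-0.00098945, -0.00072848,  0.00163006, -0.00109725,  0.00024823,
        0.00052511, -0.00162068]), 'tau': array([-3.47389150e-04, -6.67679358e+01,  9.83173549e-01, -3.14804649e+01,
       -6.08342676e-02,  3.28448473e-02,  1.31898032e-04]), 'tcp_pos': array([ 205.93792548, -590.09418257,  226.72515428]), 'tool_rot': array([ 2.74717468e-06,  9.85941460e-01,  1.67091107e-01, -1.23182917e-05]), 'force': array([ 0.12616245, -0.52499334,  0.42660255]), 'torque': array([-0.02744672, -0.01041009,  0.03550853]), 'gripper_force': 0.0, 'finger_gap': 91.93133819681438} 18.8
```

View pictures.

View pics/top.png

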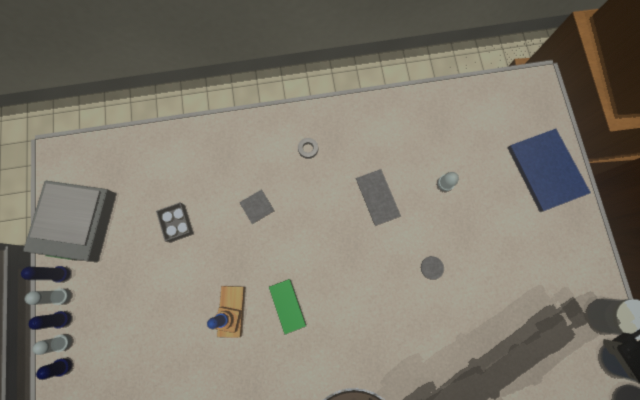

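View pics/scene.png

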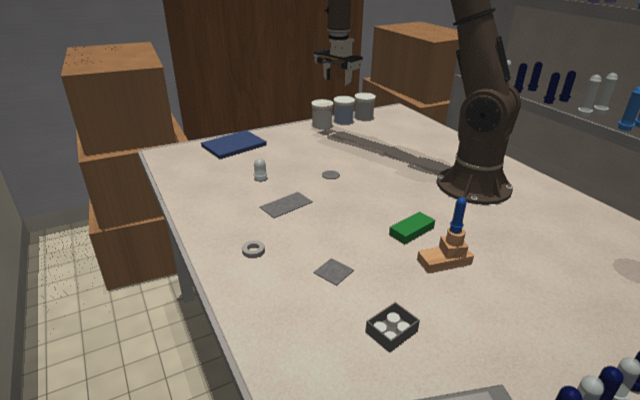

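The task's long block is the wooden one in the stack, at top-view pixel (230,311), with the blue preform on top at (215,322). The green block at (287,306) is a look-alike, and so are the blue preforms on the rack at the left edge, (45,273), (48,320) and (55,370). The mats are round at (432,267), long at (378,197) and square at (257,206). The network called the gauge ring at (308,148) a "long_mat", which is wrong.

I'll move so the wrist camera sees the round and long mats on the way.

```bash
python3 -m jog '[[0,[0.88,-0.54,0],[0,0,0]],[0,[0.88,-0.54,0],[0,0,0]],[0,[0.88,-0.54,0],[0,0,0]],[0,[0.88,-0.54,0],[0,0,0]],[0,[0.88,-0.54,0],[0,0,0]],[0,[0.88,-0.54,0],[0,0,0]],[0,[0.88,-0.54,0],[0,0,0]],[0,[0.88,-0.54,0],[0,0,0]],[0,[0.88,-0.54,0],[0,0,0]],[0,[0.88,-0.54,0],[0,0,0]],[0,[0.88,-0.54,0],[0,0,0]],[0,[0.88,-0.54,0],[0,0,0]]]' 20
python3 -m jog '[[0,[0.88,-0.54,0],[0,0,0]],[0,[0.88,-0.54,0],[0,0,0]],[0,[0.88,-0.54,0],[0,0,0]],[0,[0.88,-0.54,0],[0,0,0]],[0,[0.88,-0.54,0],[0,0,0]],[0,[0.88,-0.54,0],[0,0,0]],[0,[0,0,0],[0,0,0]],[0,[0,0,0],[0,0,0]]]'
cat >> h.py <<'E'
def look(names,z,fn=None,camname="wrist"):
    """cut-out outlines projected on the plane z: centre, size, yaw"""
    c,f,T=cam(camname); p,d=ctrl.camera(camname)
    if fn: cv2.imwrite("pics/"+fn,p)
    P=grid(d,c,f,T)
    for t in names:
        for r in ctrl.cut_out(camname,t)[:2]:
            m=r["region"]; v,u=np.nonzero(m)
            g=np.stack([(u-c["cx"])/f,-(v-c["cy"])/f,-np.ones(len(u))],-1)@T[:3,:3].T
            w=T[:3,3]+g*((z-T[2,3])/g[:,2])[:,None]
            b=cv2.minAreaRect(w[:,:2].astype(np.float32)); cc=cv2.minEnclosingCircle(w[:,:2].astype(np.float32))
            print(t,round(r["conf"],2),"px",u.mean().round(),v.mean().round(),"mean",w[:,:2].mean(0).round(1),"rect",np.round(b[0],1),np.round(b[1],1),round(b[2],1),"circ",np.round(cc[0],1),round(cc[1],1),"zmed",np.round(np.nanmedian(P[m][:,2]),1),"zmax",np.round(np.nanpercentile(P[m][:,2],98),1))
    return p,d,P
E
python3 - <<'E'
from h import *
look(["long_mat","round_mat"],3,"w1.png")
s=ctrl.get_state();print(s["time"],s["tcp_pos"],s["tool_rot"],s["finger_gap"])
E
```

```text
time: 2.3
tcp_pos: [402.4, -349.4, 226.9]
tool_rot: [0.0, 0.986, 0.167, 0.0]
force: [0.2, 0.4, -0.4]
finger_gap: 92.1
gripper_force: 0.0
time: 3.1
tcp_pos: [499.8, -230.0, 226.7]
tool_rot: [0.0, 0.986, 0.168, -0.0]
force: [-0.7, 0.5, -0.1]
finger_gap: 92.0
gripper_force: 0.0
long_mat 0.77 px 314.0 72.0 mean [ 622.  -176.5] rect [ 617.8 -177.5] [151.8  81.8] 11.3 circ [ 618.1 -176.2] 83.3 zmed 2.5 zmax 4.2
round_mat 0.81 px 337.0 248.0 mean [ 415.9 -281.6] rect [ 417.3 -281.1] [19.7 58.1] 19.3 circ [ 408.7 -284.1] 29.1 zmed 2.5 zmax 4.0
3.25 [ 499.00471175 -231.42447877  226.7076334 ] [ 2.29850295e-04  9.86093332e-01  1.66192124e-01 -2.56280553e-04] 91.81991010160338
```

View pics/w1.png

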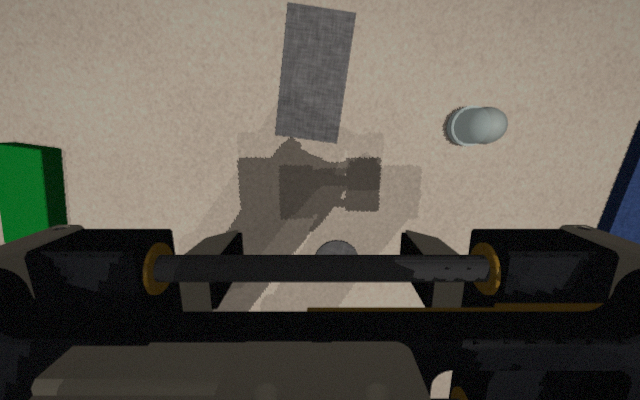

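The wrist view shows the long mat at (315,72), the pale preform at (478,125), and the round mat partly hidden behind the gripper at (336,248). I'll cross-check the mat poses in the saved top image.

Run:
```python
from h import *
def meas(p,c,f,T,seed,z):
    g=cv2.cvtColor(p,cv2.COLOR_BGR2GRAY).astype(np.uint8)
    ff=cv2.medianBlur(g,3)
    u,v=seed; lo=ff[v-3:v+4,u-3:u+4]
    m=(ff<(lo.mean()+150)/2).astype(np.uint8) 
    n,l,st,_=cv2.connectedComponentsWithStats(m,connectivity=4)
    m=l==l[v,u]; V,U=np.nonzero(m)
    q=np.stack([(U-c["cx"])/f,-(V-c["cy"])/f,-np.ones(len(U))],-1)@T[:3,:3].T
    w=(T[:3,3]+q*((z-T[2,3])/q[:,2])[:,None])[:,:2].astype(np.float32)
    b=cv2.minAreaRect(w); print(lo.mean(),len(U),"mean",w.mean(0),"rect",np.round(b[0],1),np.round(b[1],1),b[2])
p=cv2.imread("pics/top.png"); c,f,T=cam("top")
print(cv2.cvtColor(p,cv2.COLOR_BGR2GRAY)[240,380])
for s in [(378,197),(257,206),(432,267)]: meas(p,c,f,T,s,3)
p=cv2.imread("pics/w1.png"); c,f,T=cam("wrist"); meas(p,c,f,T,(315,72),3)
# long block in the top view: wooden pixels
d=np.load("top.npy"); c,f,T=cam("top"); P=grid(d,c,f,T)
sel=(abs(P[...,0]-365)<120)&(P[...,1]>195)&(P[...,1]<350)
for lo,hi in [(22,36),(56,70),(90,104),(150,200)]:
    m=sel&(P[...,2]>lo)&(P[...,2]<hi); w=P[m][:,:2].astype(np.float32); b=cv2.minAreaRect(w)
    print(lo,len(w),w.mean(0),np.median(P[m][:,2]),np.round(b[0],1),np.round(b[1],1),b[2])
```

```text
158
99.3061224489796 1422 mean [ 616.4883  -176.89276] rect [ 617.6 -176.8] [150.5  80.6] 11.362584114074707
100.16326530612245 664 mean [644.5511  170.51463] rect [645.1 170.2] [75.9 74.2] 23.826374053955078
99.34693877551021 435 mean [ 396.2985  -287.13654] rect [ 396.4 -287.8] [60.8 63.4] 77.75431823730469
91.38775510204081 127888 mean [ 342.63702 -269.13068] rect [ 425.5 -253.6] [ 569.5 1047. ] 19.136943817138672
22 697 [381.2938  264.26587] 29.615002689915855 [368.9 269.7] [ 60.7 130.5] 79.12184143066406
56 198 [351.31085 260.8439 ] 63.60219568030453 [351.6 272.5] [54.6 53.8] 70.6117935180664
90 101 [352.0493  265.82382] 97.227127402517 [353.4 271.3] [42.9 36.1] 5.220167636871338
150 144 [356.2722  269.06216] 186.31391293491572 [355.8 272. ] [23.8 23.6] 26.346433639526367
```

```bash
python3 -m jog '[[0,[0,0,0],[0,0,1]],[0,[0,0,0],[0,0,1]],[0,[0,0,0],[0,0,1]],[0,[0,0,0],[0,0,1]],[0,[0,0,0],[0,0,1]],[0,[0,0,0],[0,0,1]],[0,[0,0,0],[0,0,1]],[0,[0,0,0],[0,0,0.7]],[0,[0,-0.5,0],[0,0,0]]]'
python3 -m jog '[[0,[-0.85,-0.92,0],[0,0,0]],[0,[-0.85,-0.92,0],[0,0,0]],[0,[-0.85,-0.92,0],[0,0,0]],[0,[-0.85,-0.92,0],[0,0,0]],[0,[-0.85,-0.92,0],[0,0,0]],[0,[-0.85,-0.92,0],[0,0,0]],[0,[-0.85,-0.92,0],[0,0,0]],[0,[-0.85,-0.92,0],[0,0,0]],[0,[-0.85,-0.92,0],[0,0,0]]]'
python3 -m jog '[[0,[-0.85,-0.92,0],[0,0,0]],[0,[-0.85,-0.92,0],[0,0,0]],[0,[-0.85,-0.92,0],[0,0,0]],[0,[-0.85,-0.92,0],[0,0,0]],[0,[-0.85,-0.92,0],[0,0,0]],[0,[-0.85,-0.92,0],[0,0,0]],[0,[-0.85,-0.92,0],[0,0,0]],[0,[-0.85,-0.92,0],[0,0,0]],[0,[-0.85,-0.92,0],[0,0,0]],[0,[0,0,0],[0,0,0]],[0,[0,0,0],[0,0,0]]]'
cat >> h.py <<'E'
def show():
    s=ctrl.get_state(); M=q2R(s["tool_rot"]); print("t",round(s["time"],2),"tcp",s["tcp_pos"].round(1),"yaw",np.degrees(np.arctan2(M[1,0],M[0,0])).round(1),"gap",round(s["finger_gap"],1),"F",s["force"].round(1),"j",s["joint_pos"].round(2)); return s,M
def go(x,y,z,yaw=None):
    s,M=show(); d=M.T@(np.array([x,y,z])-s["tcp_pos"]); print("units",(d/25).round(2))
def slices(name,bands,x,y,r=90,fn=None):
    c,f,T=cam(name); p,d=ctrl.camera(name); P=grid(d,c,f,T)
    if fn: cv2.imwrite("pics/"+fn,p)
    sel=(abs(P[...,0]-x)<r)&(abs(P[...,1]-y)<r)
    for lo,hi in bands:
        m=(sel&(P[...,2]>lo)&(P[...,2]<hi)).astype(np.uint8); n,l,st,_=cv2.connectedComponentsWithStats(m)
        if n<2: print(lo,"none"); continue
        k=1+np.argmax(st[1:,4]); m=l==k; w=P[m][:,:2].astype(np.float32); b=cv2.minAreaRect(w)
        print(lo,len(w),"mean",w.mean(0).round(1),"z",np.median(P[m][:,2]).round(1),"rect",np.round(b[0],1),np.round(b[1],1),round(b[2],1))
    return p,P
E
python3 - <<'E'
from h import *
slices("wrist",[(22,36),(56,70),(90,104),(120,175),(180,200)],355,272,100,"w2.png"); show()
E
```

```text
time: 4.15
tcp_pos: [502.8, -220.8, 226.8]
tool_rot: [0.001, 0.985, -0.17, -0.0]
force: [0.4, -0.0, 0.3]
finger_gap: 91.5
gripper_force: 0.0
time: 5.05
tcp_pos: [390.9, 41.4, 226.9]
tool_rot: [0.0, 0.986, -0.166, 0.0]
force: [0.9, -0.3, 0.6]
finger_gap: 91.9
gripper_force: 0.0
time: 6.15
tcp_pos: [304.5, 243.8, 225.2]
tool_rot: [0.003, 0.986, -0.165, 0.001]
force: [-0.0, -0.1, -0.0]
finger_gap: 92.0
gripper_force: 0.0
22 2587 mean [405.5 261.7] z 29.5 rect [403.3 263.4] [60.1 60.3] 79.0
56 852 mean [352.9 260.1] z 63.4 rect [351.6 273.1] [54.2 53.2] 70.3
90 419 mean [351.7 265.6] z 97.3 rect [353.6 271. ] [43.1 34.6] 7.7
120 351 mean [357.5 263.5] z 148.0 rect [356.4 266.2] [26.2 13.1] 7.8
180 967 mean [356.  271.4] z 188.6 rect [355.5 272.5] [24.  22.7] 25.5
t 6.2 tcp [304.9 243.2 225.2] yaw -19.2 gap 92.2 F [-0.3 -0.9  0.8] j [-0.75  0.06 -0.07  2.09  0.01  1.   -2.73]
```

View pics/w2.png

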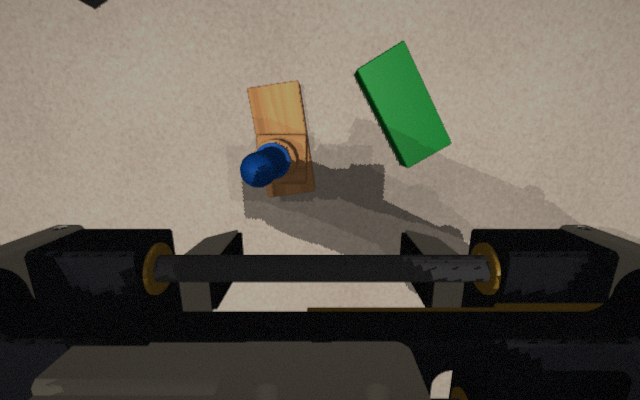

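The view shows the preform dome at (262,168), the square block at (285,155), the wooden long block at (280,135), and the green look-alike at (403,105). Joint 7 has reached its limit, so I'll turn the tool by +90° to a yaw of about 70.6°, in line with the square block.

```bash
python3 -m jog '[[0,[0,0,0],[0,0,-1]],[0,[0,0,0],[0,0,-1]],[0,[0,0,0],[0,0,-1]],[0,[0,0,0],[0,0,-1]],[0,[0,0,0],[0,0,-1]],[0,[0,0,0],[0,0,-1]],[0,[0,0,0],[0,0,-1]],[0,[0,0,0],[0,0,-1]],[0,[0,0,0],[0,0,-1]],[0,[0,0,0],[0,0,-1]]]'
python3 -m jog '[[0,[0,0,0],[0,0,-1]],[0,[0,0,0],[0,0,-1]],[0,[0,0,0],[0,0,-1]],[0,[0,0,0],[0,0,-1]],[0,[0,0,0],[0,0,-1]],[0,[0,0,0],[0,0,-1]],[0,[0,0,0],[0,0,-1]],[0,[0,0,0],[0,0,-1]],[0,[0,0,0],[0,0,0]]]'
python3 - <<'E'
from h import *
go(355.7,272.2,135)
E
```

```text
time: 7.2
tcp_pos: [305.9, 241.9, 225.2]
tool_rot: [0.003, 0.964, 0.266, -0.001]
force: [-1.0, 0.6, -0.6]
finger_gap: 91.8
gripper_force: 0.0
time: 8.1
tcp_pos: [305.9, 242.0, 225.2]
tool_rot: [0.003, 0.816, 0.578, -0.002]
force: [0.4, -0.3, -0.2]
finger_gap: 91.9
gripper_force: 0.0
t 8.1 tcp [305.9 242.  225.2] yaw 70.7 gap 91.9 F [ 0.4 -0.3 -0.2] j [-0.67  0.06 -0.14  2.09  0.02  1.   -1.16]
units [1.82 1.47 3.6 ]
```

```bash
python3 -m jog '[[0,[0.9,0.75,0],[0,0,0]],[0,[0.92,0.72,0],[0,0,0]],[0,[0,0,0],[0,0,0]],[0,[0,0,0],[0,0,0]]]'
cat >> h.py <<'E'
def go(x,y,z,yaw=None):
    s,M=show(); d=M.T@(np.array([x,y,z])-s["tcp_pos"]); print("units",(d/25).round(2))
    cy=np.arctan2(M[1,0],M[0,0]) if yaw is None else np.radians(yaw)
    G=np.array([[np.cos(cy),np.sin(cy),0],[np.sin(cy),-np.cos(cy),0],[0,0,-1]])
    print("turn",(np.degrees(R.from_matrix(M.T@G).as_rotvec())/5).round(2), "shift after turn",(G.T@(np.array([x,y,z])-s["tcp_pos"])/25).round(2))
E
python3 - <<'E'
from h import *
go(355.7,272.2,135,70.6)
E
```

```text
time: 8.5
tcp_pos: [355.1, 273.2, 224.6]
tool_rot: [0.003, 0.816, 0.577, -0.002]
force: [-0.0, 0.1, -0.1]
finger_gap: 91.6
gripper_force: 0.0
t 8.5 tcp [355.1 273.2 224.6] yaw 70.5 gap 91.6 F [-0.   0.1 -0.1] j [-0.67  0.16 -0.12  1.97  0.03  1.02 -1.15]
units [-0.01  0.03  3.58]
turn [ 0.02  0.08 -0.01] shift after turn [-0.03  0.03  3.58]
```

```bash
python3 -m jog '[[0,[-0.03,0.03,0.9],[0.02,0.08,0]],[0,[0,0,0.9],[0,0,0]],[0,[0,0,0.9],[0,0,0]],[0,[0,0,0.88],[0,0,0]],[0,[0,0,0],[0,0,0]],[0.5,[0,0,0],[0,0,0]],[0.6,[0,0,0],[0,0,0]],[0.7,[0,0,0],[0,0,0]],[0.75,[0,0,0],[0,0,0]],[0.85,[0,0,0],[0,0,0]],[1,[0,0,0],[0,0,0]],[1,[0,0,0],[0,0,0]]]' 15
python3 -m jog '[[1,[0,0,0],[0,0,0]],[1,[0,0,0],[0,0,0]],[1,[0,0,0],[0,0,0]]]'
```

```text
time: 9.7
tcp_pos: [355.4, 273.0, 135.5]
tool_rot: [-0.0, 0.815, 0.579, 0.0]
force: [0.1, -0.8, 0.8]
finger_gap: 40.7
gripper_force: 0.0
time: 10.0
tcp_pos: [355.4, 273.0, 135.4]
tool_rot: [-0.0, 0.815, 0.579, 0.0]
force: [-0.3, -0.6, -0.0]
finger_gap: 24.6
gripper_force: 15.0
```

```bash
python3 -m jog '[[1,[0,0,-0.4],[0,0,0]],[1,[0,0,-0.7],[0,0,0]],[1,[0,0,-0.7],[0,0,0]],[1,[-0.5,0.5,-0.3],[0,0,0]],[1,[-0.9,0.92,0],[0,0,0]],[1,[-0.95,0.96,0],[0,0,0]],[1,[-0.95,0.96,0],[0,0,0]],[1,[-0.95,0.96,0],[0,0,0]],[1,[-0.95,0.96,0],[0,0,0]],[1,[-0.95,0.96,0],[0,0,0]],[1,[-0.95,0.96,0],[0,0,0]],[1,[-0.95,0.96,0],[0,0,0]]]'
python3 -m jog '[[1,[-0.8,0.8,0],[0,0,0]],[1,[-0.3,0.4,0],[0,0,0]],[1,[0,0,0.8],[0,0,0]],[1,[0,0,0.9],[0,0,0]],[1,[0,0,0.9],[0,0,0]],[1,[0,0,0.9],[0,0,0]],[1,[0,0,0.9],[0,0,0]],[1,[0,0,0.6],[0,0,0]],[1,[0,0,0.4],[0,0,0]],[1,[0,0,0],[0,0,0]],[1,[0,0,0],[0,0,0]]]'
python3 - <<'E'
from h import *
go(500,-20,38,70.6)
E
```

```text
time: 11.2
tcp_pos: [481.7, 14.6, 188.7]
tool_rot: [0.0, 0.815, 0.579, 0.001]
force: [0.1, 0.9, -0.3]
finger_gap: 24.5
gripper_force: 15.0
time: 12.3
tcp_pos: [500.8, -19.5, 53.3]
tool_rot: [-0.0, 0.815, 0.579, 0.001]
force: [0.3, 0.3, -0.4]
finger_gap: 24.5
gripper_force: 15.0
t 12.3 tcp [500.8 -19.5  53.3] yaw 70.8 gap 24.5 F [ 0.3  0.3 -0.4] j [-0.13  0.46  0.08  2.06 -0.06  0.62 -0.34]
units [-0.03 -0.03  0.61]
turn [ 0.01 -0.01  0.04] shift after turn [-0.03 -0.03  0.61]
```

```bash
python3 -m jog '[[1,[-0.03,-0.03,0.3],[0,0,0]],[1,[0,0,0.3],[0,0,0]],[1,[0,0,0],[0,0,0]],[0.7,[0,0,0],[0,0,0]],[0.6,[0,0,0],[0,0,0]],[0.3,[0,0,0],[0,0,0]],[0,[0,0,0],[0,0,0]],[0,[0,0,0],[0,0,0]],[0,[0,0,-0.5],[0,0,0]],[0,[0,0,-1],[0,0,0]],[0,[0,0,-1],[0,0,0]],[0,[0,0,-1],[0,0,0]]]'
python3 -m jog '[[0,[0,0,-1],[0,0,0]],[0,[0,0,-1],[0,0,0]],[0,[0.6,-0.93,-0.8],[0,0,0]],[0,[0.6,-0.93,0],[0,0,0]],[0,[0.6,-0.93,0],[0,0,0]],[0,[0.6,-0.93,0],[0,0,0]],[0,[0.6,-0.93,0],[0,0,0]],[0,[0.6,-0.93,0],[0,0,0]],[0,[0.6,-0.93,0],[0,0,0]],[0,[0.6,-0.93,0],[0,0,0]],[0,[0.6,-0.93,0],[0,0,0]],[0,[0.6,-0.93,0],[0,0,0]]]'
python3 -m jog '[[0,[0,0,0],[0,0,0]],[0,[0,0,0],[0,0,0]]]'
python3 - <<'E'
from h import *
slices("wrist",[(22,36),(56,70),(90,104)],355,272,90,"w3.png"); show()
slices("top",[(60,120)],500,-20,80)
go(354,272,67.5,70.6)
E
```

```text
time: 13.5
tcp_pos: [499.4, -20.4, 127.2]
tool_rot: [0.0, 0.815, 0.579, 0.001]
force: [1.4, 0.2, 0.3]
finger_gap: 86.7
gripper_force: 0.0
time: 14.7
tcp_pos: [328.6, 198.4, 196.3]
tool_rot: [0.0, 0.815, 0.579, 0.001]
force: [0.0, 1.0, 0.1]
finger_gap: 91.8
gripper_force: 0.0
time: 14.9
tcp_pos: [329.3, 197.9, 196.1]
tool_rot: [0.0, 0.815, 0.58, 0.001]
force: [-0.4, 0.6, -0.6]
finger_gap: 91.6
gripper_force: 0.0
22 2926 mean [406.8 262.8] z 29.5 rect [403.4 263.4] [60.  61.6] 79.2
56 1142 mean [348.3 267. ] z 63.4 rect [352.  272.8] [53.8 54.1] 71.0
90 2147 mean [353.6 275.5] z 97.4 rect [353.6 275.2] [42.2 42.6] 70.1
t 14.95 tcp [329.7 197.3 195.9] yaw 70.8 gap 91.9 F [-0.1 -0.5 -1.2] j [-0.56  0.08 -0.12  2.15  0.01  0.91 -1.03]
60 76 mean [497.  -19.2] z 91.2 rect [498.  -19.2] [20.7 23.4] 80.6
t 15.0 tcp [329.9 197.1 195.7] yaw 70.7 gap 91.7 F [0.1 0.2 0.6] j [-0.56  0.08 -0.12  2.15  0.01  0.91 -1.03]
units [ 3.14 -0.09  5.13]
turn [ 0.01 -0.01  0.02] shift after turn [ 3.15 -0.09  5.13]
```

View pics/w3.png

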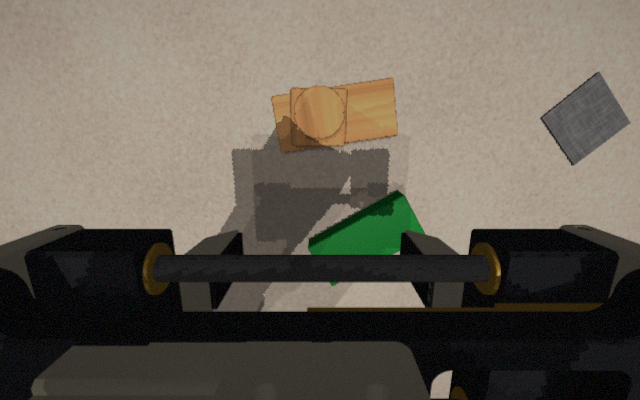

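The round block is at (319,112), the square under it at (319,116), the long block at (335,114), and the square mat at (586,118). The preform stands parked at about (498,-19). Next I'll grasp the round block.

```bash
python3 -m jog '[[0,[0.82,-0.03,0],[0,0,0]],[0,[0.82,-0.03,0],[0,0,0]],[0,[0.82,-0.03,0],[0,0,0]],[0,[0.8,-0.03,0.6],[0,0,0]],[0,[0,0,0.9],[0,0,0]],[0,[0,0,0.9],[0,0,0]],[0,[0,0,0.9],[0,0,0]],[0,[0,0,0.9],[0,0,0]],[0,[0,0,0.6],[0,0,0]],[0,[0,0,0],[0,0,0]],[0,[0,0,0],[0,0,0]]]'
python3 - <<'E'
from h import *
go(353.6,275.2,67.5,70.6)
E
```

```text
time: 16.1
tcp_pos: [354.1, 275.2, 75.7]
tool_rot: [0.0, 0.816, 0.578, 0.0]
force: [-0.9, 0.9, 0.2]
finger_gap: 91.5
gripper_force: 0.0
t 16.1 tcp [354.1 275.2  75.7] yaw 70.7 gap 91.5 F [-0.9  0.9  0.2] j [-0.67  0.37 -0.14  2.15  0.09  0.63 -1.21]
units [-0.01 -0.02  0.33]
turn [ 0.01 -0.    0.02] shift after turn [-0.01 -0.02  0.33]
```

```bash
python3 -m jog '[[0,[0,-0.02,0.32],[0,0,0]],[0.4,[0,0,0],[0,0,0]],[0.6,[0,0,0],[0,0,0]],[1,[0,0,0],[0,0,0]],[1,[0,0,0],[0,0,0]],[1,[0,0,0],[0,0,0]],[1,[0,0,0],[0,0,0]],[1,[0,0,-0.5],[0,0,0]],[1,[0,0,-0.8],[0,0,0]],[1,[0,0,-0.9],[0,0,0]],[1,[0,0,-0.9],[0,0,0]],[1,[0,0,-0.7],[0,0,0]]]' 20
python3 -m jog '[[1,[-0.93,0.69,0],[0,0,0]],[1,[-0.93,0.69,0],[0,0,0]],[1,[-0.93,0.69,0],[0,0,0]],[1,[-0.93,0.69,0],[0,0,0]],[1,[-0.93,0.69,0],[0,0,0]],[1,[-0.93,0.69,0],[0,0,0]],[1,[-0.93,0.69,0],[0,0,0]],[1,[-0.93,0.69,0],[0,0,0]],[1,[-0.93,0.69,0],[0,0,0]],[1,[-0.93,0.69,0],[0,0,0]]]'
python3 -m jog '[[1,[-0.95,0.18,0],[0,0,0]],[1,[-0.95,0.18,0],[0,0,0]],[1,[-0.95,0.18,0],[0,0,0]],[1,[-0.95,0.18,0],[0,0,0]],[1,[-0.95,0.18,0],[0,0,0]],[1,[-0.95,0.18,0],[0,0,0]],[1,[-0.95,0.18,0],[0,0,0]],[1,[-0.95,0.18,0],[0,0,0]],[1,[-0.95,0.18,0],[0,0,0]],[1,[-0.9,0.18,0],[0,0,0]],[1,[0,0,0],[0,0,0]],[1,[0,0,0],[0,0,0]]]'
python3 - <<'E'
from h import *
p,d,P=look(["round_mat"],3,"w4.png")
go(396.4,-287.5,7,70.6)
E
```

```text
time: 17.3
tcp_pos: [353.0, 276.0, 163.7]
tool_rot: [-0.0, 0.815, 0.579, 0.001]
force: [0.2, 0.8, -0.7]
finger_gap: 43.6
gripper_force: 20.0
time: 18.3
tcp_pos: [439.3, -1.6, 162.4]
tool_rot: [-0.0, 0.815, 0.579, 0.001]
force: [0.5, 0.9, -0.7]
finger_gap: 43.2
gripper_force: 20.0
time: 19.5
tcp_pos: [403.6, -238.3, 162.0]
tool_rot: [-0.0, 0.816, 0.579, 0.0]
force: [0.0, 0.5, -0.5]
finger_gap: 43.6
gripper_force: 20.0
round_mat 0.49 px 344.0 216.0 mean [ 418.6 -273.1] rect [ 418.9 -275.2] [12.7 49.2] 29.1 circ [ 414.4 -277.7] 24.6 zmed 2.4 zmax 155.2
t 19.6 tcp [ 404.  -237.3  162. ] yaw 70.8 gap 43.5 F [-0.2  0.3 -0.3] j [ 0.26  0.25  0.19  2.04 -0.06  0.86  0.15]
units [-2.    0.37  6.2 ]
turn [ 0.   -0.02  0.05] shift after turn [-1.99  0.38  6.2 ]
```

View pics/w4.png

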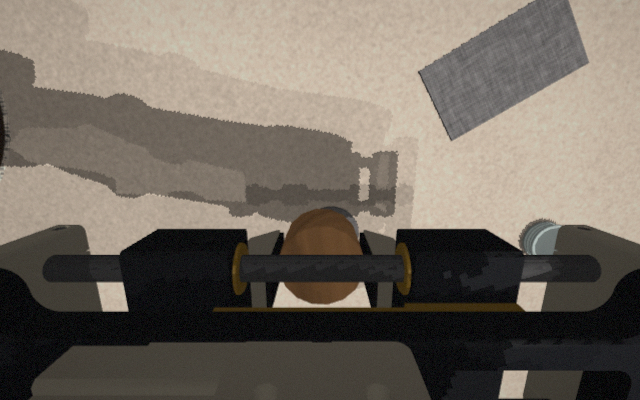

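The carried round block is at (322,255), with the edge of the round mat showing behind it at (348,216). I'll use the top-view mat estimate.

```bash
python3 -m jog '[[1,[-0.7,0.13,0.3],[0,0,0.05]],[1,[-0.7,0.13,0.8],[0,0,0]],[1,[-0.6,0.12,0.9],[0,0,0]],[1,[0,0,0.9],[0,0,0]],[1,[0,0,0.9],[0,0,0]],[1,[0,0,0.9],[0,0,0]],[1,[0,0,0.5],[0,0,0]],[1,[0,0,0.4],[0,0,0]],[1,[0,0,0],[0,0,0]],[1,[0,0,0],[0,0,0]]]'
python3 - <<'E'
from h import *
go(396.4,-287.4,7,70.6)
E
```

```text
time: 20.6
tcp_pos: [396.7, -288.5, 22.6]
tool_rot: [0.0, 0.816, 0.577, 0.001]
force: [0.2, -0.1, -0.2]
finger_gap: 43.6
gripper_force: 20.0
t 20.6 tcp [ 396.7 -288.5   22.6] yaw 70.5 gap 43.6 F [ 0.2 -0.1 -0.2] j [ 0.4   0.51  0.16  2.11 -0.15  0.53  0.33]
units [ 0.04 -0.03  0.62]
turn [ 0.01 -0.01 -0.01] shift after turn [ 0.04 -0.03  0.62]
```

```bash
python3 -m jog '[[1,[0.04,-0.03,0.3],[0,0,0]],[1,[0,0,0.3],[0,0,0]],[1,[0,0,0],[0,0,0]],[0.5,[0,0,0],[0,0,0]],[0.3,[0,0,0],[0,0,0]],[0.15,[0,0,0],[0,0,0]],[0.15,[0,0,0],[0,0,0]],[0.1,[0,0,-0.6],[0,0,0]],[0,[0,0,-1],[0,0,0]],[0,[0,0,-1],[0,0,0]],[0,[-0.5,0,-1],[0,0,0]],[0,[-1,0,-1],[0,0,0]]]'
python3 -m jog '[[0,[-1,0,-1],[0,0,0]],[0,[-1,0,-0.8],[0,0,0]],[0,[0,0,0],[0,0,0]],[0,[0,0,0],[0,0,0]]]'
python3 - <<'E'
from h import *
p,P=slices("wrist",[(30,42)],396,-287,60,"w5.png")
c,f,T=cam("wrist")
# mat + block outline: non-bench pixels around
w=P; sel=(np.hypot(P[...,0]-396,P[...,1]+287)<45)
hsv=cv2.cvtColor(p,cv2.COLOR_BGR2HSV); g=cv2.cvtColor(p,cv2.COLOR_BGR2GRAY)
m=sel&(P[...,2]<8)&(g<125); q=P[m][:,:2].astype(np.float32); print(len(q),cv2.minEnclosingCircle(q))
cv2.imwrite("pics/w5c.png",cv2.resize(p[0:230,150:500],None,fx=2,fy=2))
show()
E
```

```text
time: 21.8
tcp_pos: [383.9, -321.4, 123.0]
tool_rot: [-0.0, 0.816, 0.579, 0.001]
force: [0.5, -0.2, -0.3]
finger_gap: 91.8
gripper_force: 0.0
time: 22.2
tcp_pos: [366.5, -370.1, 167.1]
tool_rot: [0.0, 0.817, 0.577, 0.001]
force: [0.0, 0.7, -1.1]
finger_gap: 91.7
gripper_force: 0.0
30 1721 mean [ 396.1 -287. ] z 36.4 rect [ 396.  -287.3] [42.4 41.9] 70.9
2037 ((390.8023986816406, -292.7237548828125), 40.3812370300293)
t 22.25 tcp [ 366.6 -369.   166.4] yaw 70.5 gap 91.8 F [ 0.5 -0.4 -0.2] j [ 0.5   0.33  0.24  1.92 -0.1   0.91  0.45]
```

View pics/w5c.png

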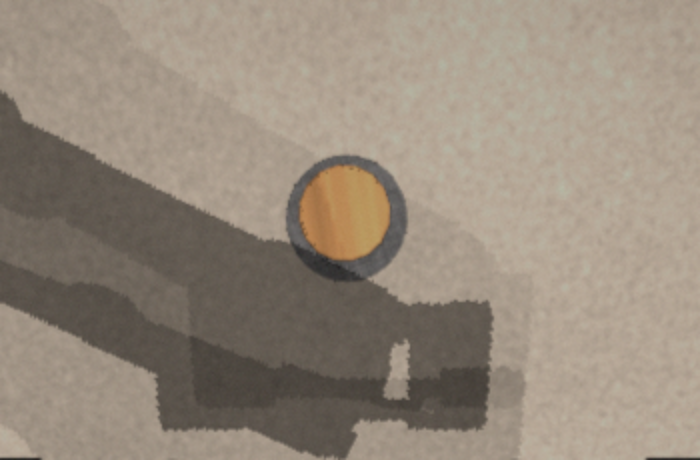

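The round block sits with an even rim of mat around it: mat centre at crop (347,218), block top at (345,213), offset by parallax. I'll check that numerically and go back to the stack.

```bash
python3 - <<'E'
from h import *
c,f,T=cam("wrist")
for u,v in [(323.5,109.2),(293.5,108),(353.5,108),(323,77.5),(323,141)]:
    g=T[:3,:3]@np.array([(u-c["cx"])/f,-(v-c["cy"])/f,-1]); print((T[:3,3]+g*(3-T[2,3])/g[2]).round(1))
E
python3 -m jog '[[0,[0.93,-0.13,-0.5],[0,0,0]],[0,[0.93,-0.13,-0.5],[0,0,0]],[0,[0.93,-0.13,0],[0,0,0]],[0,[0.93,-0.13,0],[0,0,0]],[0,[0.93,-0.13,0],[0,0,0]],[0,[0.93,-0.13,0],[0,0,0]],[0,[0.93,-0.13,0],[0,0,0]],[0,[0.93,-0.13,0],[0,0,0]],[0,[0.93,-0.13,0],[0,0,0]],[0,[0.93,-0.13,0],[0,0,0]],[0,[0.93,-0.13,0],[0,0,0]],[0,[0.93,-0.13,0],[0,0,0]]]'
python3 -m jog '[[0,[0.93,-0.13,0],[0,0,0]],[0,[0.93,-0.13,0],[0,0,0]],[0,[0.93,-0.13,0],[0,0,0]],[0,[0.93,-0.13,0],[0,0,0]],[0,[0.75,-0.85,0],[0,0,0]],[0,[0.75,-0.85,0],[0,0,0]],[0,[0.75,-0.85,0],[0,0,0]],[0,[0.75,-0.85,0],[0,0,0]],[0,[0.75,-0.85,0],[0,0,0]],[0,[0.75,-0.85,0],[0,0,0]],[0,[0.75,-0.85,0],[0,0,0]],[0,[0.75,-0.85,0],[0,0,0]]]'
python3 -m jog '[[0,[0,0,0],[0,0,0]],[0,[0,0,0],[0,0,0]]]'
python3 - <<'E'
from h import *
slices("wrist",[(22,36),(56,70)],355,272,90)
go(352,272.8,34,70.6)
E
```

```text
[ 397.4 -286.6    3. ]
[ 368.  -274.9    3. ]
[ 427.5 -296.     3. ]
[ 407.2 -257.2    3. ]
[ 386.  -317.3    3. ]
time: 23.45
tcp_pos: [422.1, -91.6, 191.2]
tool_rot: [-0.001, 0.816, 0.578, -0.0]
force: [0.0, 0.9, 0.3]
finger_gap: 91.4
gripper_force: 0.0
time: 24.65
tcp_pos: [329.3, 197.4, 191.5]
tool_rot: [-0.0, 0.816, 0.578, -0.0]
force: [0.8, 0.0, -0.1]
finger_gap: 91.5
gripper_force: 0.0
time: 24.85
tcp_pos: [330.2, 196.5, 191.6]
tool_rot: [-0.0, 0.816, 0.579, -0.0]
force: [0.6, -0.2, -0.8]
finger_gap: 92.0
gripper_force: 0.0
22 3031 mean [406.7 262.8] z 29.4 rect [400.9 263.9] [60.2 66.4] 79.2
56 3377 mean [352.  273.5] z 63.4 rect [351.8 272.9] [53.9 54. ] 70.4
t 24.9 tcp [330.8 195.9 191.7] yaw 70.6 gap 92.0 F [-0.9 -0.4  0.3] j [-0.46  0.1  -0.22  2.14  0.03  0.9  -1.04]
units [ 3.19 -0.22  6.31]
turn [-0.    0.01 -0.  ] shift after turn [ 3.18 -0.22  6.31]
```

```bash
python3 -m jog '[[0,[0.8,-0.05,0],[0,0,0]],[0,[0.8,-0.06,0],[0,0,0]],[0,[0.8,-0.05,0.2],[0,0,0]],[0,[0.78,-0.06,0.8],[0,0,0]],[0,[0,0,0.95],[0,0,0]],[0,[0,0,0.95],[0,0,0]],[0,[0,0,0.95],[0,0,0]],[0,[0,0,0.9],[0,0,0]],[0,[0,0,0.7],[0,0,0]],[0,[0,0,0.4],[0,0,0]],[0,[0,0,0],[0,0,0]],[0,[0,0,0],[0,0,0]]]'
python3 - <<'E'
from h import *
go(351.8,272.9,34,70.6)
E
```

```text
time: 26.1
tcp_pos: [353.2, 272.9, 46.4]
tool_rot: [0.0, 0.817, 0.577, 0.0]
force: [0.4, 0.2, 0.1]
finger_gap: 91.7
gripper_force: 0.0
t 26.1 tcp [353.2 272.9  46.4] yaw 70.5 gap 91.7 F [0.4 0.2 0.1] j [-0.61  0.42 -0.22  2.18  0.17  0.56 -1.29]
units [-0.02 -0.05  0.5 ]
turn [ 0.01 -0.01 -0.02] shift after turn [-0.02 -0.05  0.5 ]
```

```bash
python3 -m jog '[[0,[-0.02,-0.05,0.45],[0,0,0]],[0.35,[0,0,0],[0,0,0]],[0.45,[0,0,0],[0,0,0]],[1,[0,0,0],[0,0,0]],[1,[0,0,0],[0,0,0]],[1,[0,0,0],[0,0,0]],[1,[0,0,0],[0,0,0]],[1,[0,0,-0.5],[0,0,0]],[1,[0,0,-0.8],[0,0,0]],[1,[0,0,-0.9],[0,0,0]],[1,[0,0,-0.9],[0,0,0]],[1,[0,0.4,-0.9],[0,0,0]]]' 25
python3 -m jog '[[1,[0,0.9,0],[0,0,0]],[1,[0,1,0],[0,0,0]],[1,[0,1,0],[0,0,0]],[1,[0,1,0],[0,0,0]],[1,[0,1,0],[0,0,0]],[1,[0,1,0],[0,0,0]],[1,[0,1,0],[0,0,0]],[1,[0,1,0],[0,0,0]],[1,[0,1,0],[0,0,0]],[1,[0,1,0],[0,0,0]],[1,[0,1,0],[0,0,0]],[1,[0,1,0],[0,0,0]]]'
python3 -m jog '[[1,[0,0,0],[0,0,-1]],[1,[0,0,0],[0,0,-1]],[1,[0,0,0],[0,0,-1]],[1,[0,0,0],[0,0,-1]],[1,[0,0,0],[0,0,-1]],[1,[0,0,0],[0,0,-1]],[1,[0,0,0],[0,0,-1]],[1,[0,0,0],[0,0,-1]],[1,[0,0,0],[0,0,-0.66]],[1,[0,0,0],[0,0,0]],[1,[0,0,0],[0,0,0]]]'
python3 - <<'E'
from h import *
p=cv2.imread("pics/w3.png"); c=ctrl.calibration("wrist"); f=200/np.tan(np.radians(c["vertical_fov"])/2)
y=np.radians(70.8); T=np.eye(4); T[:3,:3]=[[np.cos(y),np.sin(y),0],[np.sin(y),-np.cos(y),0],[0,0,-1]]; T[:3,3]=[329.6,197.5,196]; T=T@np.array(c["hand_eye"])
g=cv2.medianBlur(cv2.cvtColor(p,cv2.COLOR_BGR2GRAY),5); m=(g<128).astype(np.uint8); n,l,st,_=cv2.connectedComponentsWithStats(m,connectivity=4)
V,U=np.nonzero(l==l[118,586]); q=np.stack([(U-c["cx"])/f,-(V-c["cy"])/f,-np.ones(len(U))],-1)@T[:3,:3].T
w=(T[:3,3]+q*((3-T[2,3])/q[:,2])[:,None])[:,:2].astype(np.float32); print(len(w),w.mean(0),cv2.minAreaRect(w))
go(645,170.4,7,113.8)
E
```

```text
time: 27.3
tcp_pos: [359.7, 269.8, 135.7]
tool_rot: [-0.0, 0.816, 0.578, -0.0]
force: [0.9, -0.2, -0.5]
finger_gap: 53.5
gripper_force: 25.0
time: 28.5
tcp_pos: [642.0, 169.9, 134.7]
tool_rot: [-0.0, 0.817, 0.577, 0.0]
force: [-0.8, -0.2, -0.6]
finger_gap: 54.0
gripper_force: 25.0
time: 29.6
tcp_pos: [641.2, 170.2, 134.7]
tool_rot: [-0.0, 0.547, 0.837, 0.0]
force: [1.1, 0.4, -0.3]
finger_gap: 53.9
gripper_force: 25.0
4472 [643.80975 172.25652] ((643.3584594726562, 171.30606079101562), (76.3047103881836, 75.83735656738281), 22.667274475097656)
t 29.6 tcp [641.2 170.2 134.7] yaw 113.7 gap 53.9 F [ 1.1  0.4 -0.3] j [-0.12  0.6  -0.34  1.55  0.22  1.02 -0.11]
units [-0.06  0.14  5.11]
turn [ 0.   -0.01 -0.02] shift after turn [-0.06  0.14  5.11]
```

```bash
python3 -m jog '[[1,[-0.03,0.12,0.5],[0,0,0.08]],[1,[0,0,0.9],[0,0,0]],[1,[0,0,0.9],[0,0,0]],[1,[0,0,0.9],[0,0,0]],[1,[0,0,0.9],[0,0,0]],[1,[0,0,0.5],[0,0,0]],[1,[0,0,0.2],[0,0,0]],[1,[0,0,0],[0,0,0]],[1,[0,0,0],[0,0,0]]]'
python3 - <<'E'
from h import *
go(644.3,170.7,8.2,113.4)
E
```

```text
time: 30.5
tcp_pos: [645.2, 171.3, 15.9]
tool_rot: [0.001, 0.549, 0.836, 0.001]
force: [0.5, 0.6, -1.0]
finger_gap: 53.8
gripper_force: 25.0
t 30.5 tcp [645.2 171.3  15.9] yaw 113.4 gap 53.8 F [ 0.5  0.6 -1. ] j [-0.15  0.74 -0.3   1.63  0.28  0.81 -0.16]
units [-0.01 -0.04  0.31]
turn [ 0.03 -0.    0.  ] shift after turn [-0.01 -0.04  0.31]
```

```bash
python3 -m jog '[[1,[0,-0.03,0.3],[0.03,0,0]],[1,[0,0,0],[0,0,0]],[1,[0,0,0],[0,0,0]],[0.3,[0,0,0],[0,0,0]],[0.1,[0,0,0],[0,0,0]],[0,[0,0,0],[0,0,0]],[0,[0,0,0],[0,0,0]],[0,[0,0,-0.5],[0,0,0]],[0,[0,0,-1],[0,0,0]],[0,[0,0,-1],[0,0,0]],[0,[-1,0,-1],[0,0,0]],[0,[-1,0,-1],[0,0,0]]]'
python3 -m jog '[[0,[-1,0,-1],[0,0,0]],[0,[-0.2,0,-1],[0,0,0]],[0,[0,0,0],[0,0,0]],[0,[0,0,0],[0,0,0]]]'
python3 - <<'E'
from h import *
p,P=slices("wrist",[(30,42)],645,170,60)
cv2.imwrite("pics/w6c.png",cv2.resize(p[0:230,180:460],None,fx=2.5,fy=2.5)); 
c,f,T=cam("wrist"); np.save("T6",T)
s,M=show()
E
```

```text
time: 31.7
tcp_pos: [663.9, 125.5, 122.3]
tool_rot: [-0.001, 0.548, 0.837, -0.0]
force: [0.6, 0.3, 0.1]
finger_gap: 91.8
gripper_force: 0.0
time: 32.1
tcp_pos: [676.1, 97.6, 171.3]
tool_rot: [-0.0, 0.549, 0.836, 0.0]
force: [-0.3, -0.2, -0.5]
finger_gap: 92.2
gripper_force: 0.0
30 3211 mean [644.  171.4] z 36.4 rect [644.2 170.9] [54.1 53.1] 23.1
t 32.15 tcp [675.4  97.8 170.1] yaw 113.4 gap 91.9 F [-0.1 -0.6  0.3] j [-0.01  0.6  -0.34  1.46  0.21  1.12  0.02]
```

View pics/w6c.png

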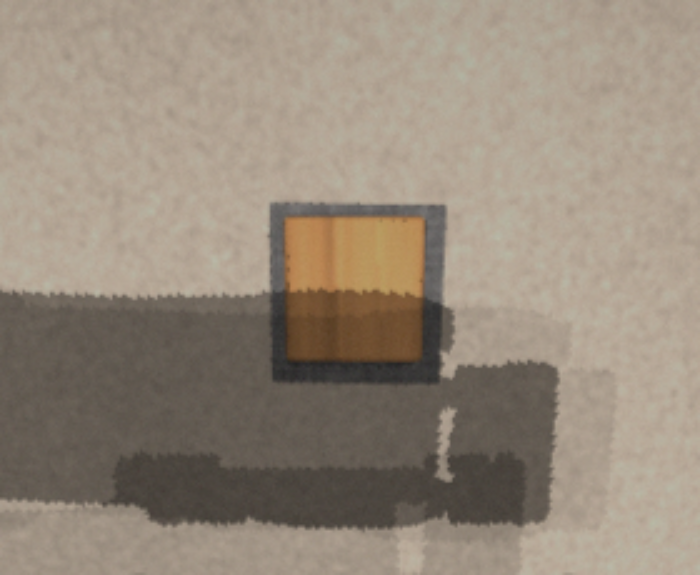

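The square block sits inside its mat with an even rim: mat corners at crop (270,204), (446,205), (440,382) and (273,381). I'll check the centre numerically and return to the long block, this time with yaw near 169°.

Run:
```python
from h import *
c,f,_=cam("wrist"); T=np.load("T6.npy"); W=[]
for a,b in [(270,204),(446,205),(440,382),(273,381)]:
    u,v=180+a/2.5-.3,b/2.5-.3
    g=T[:3,:3]@np.array([(u-c["cx"])/f,-(v-c["cy"])/f,-1]); W.append((T[:3,3]+g*(3-T[2,3])/g[2])[:2])
W=np.array(W); print(W.round(1),W.mean(0).round(1),cv2.minAreaRect(W.astype(np.float32)))
y=np.radians(169.1); 
go(369,269.7,170,169.1)
```

```text
[[596.6 190.2]
 [664.  219. ]
 [692.6 152.1]
 [624.8 123.2]] [644.5 171.1] ((644.4217529296875, 171.09201049804688), (73.7027587890625, 72.76899719238281), 23.15339469909668)
t 32.15 tcp [675.4  97.8 170.1] yaw 113.4 gap 91.9 F [-0.1 -0.6  0.3] j [-0.01  0.6  -0.34  1.46  0.21  1.12  0.02]
units [11.18 -8.51  0.03]
turn [ -0.02  -0.02 -11.13] shift after turn [13.34  4.43  0.  ]
```

```bash
python3 -m jog '[[0,[0,0,0],[0,0,-1]],[0,[0,0,0],[0,0,-1]],[0,[0,0,0],[0,0,-1]],[0,[0,0,0],[0,0,-1]],[0,[0,0,0],[0,0,-1]],[0,[0,0,0],[0,0,-1]],[0,[0,0,0],[0,0,-1]],[0,[0,0,0],[0,0,-1]],[0,[0,0,0],[0,0,-1]],[0,[0,0,0],[0,0,-1]],[0,[0,0,0],[0,0,-1]],[0,[0,0,0],[0,0,-0.13]]]'
python3 -m jog '[[0,[0.92,0.4,0],[0,0,0]],[0,[0.92,0.4,0],[0,0,0]],[0,[0.92,0.4,0],[0,0,0]],[0,[0.92,0.4,0],[0,0,0]],[0,[0.92,0.4,0],[0,0,0]],[0,[0.92,0.4,0],[0,0,0]],[0,[0.92,0.4,0],[0,0,0]],[0,[0.92,0.4,0],[0,0,0]],[0,[0.92,0.4,0],[0,0,0]],[0,[0.92,0.4,0],[0,0,0]],[0,[0.92,0.4,0],[0,0,0]],[0,[0,0,0],[0,0,0]]]'
python3 -m jog '[[0,[0,0,0],[0,0,0]]]'
python3 - <<'E'
from h import *
slices("wrist",[(22,36)],369,270,90)
go(368.9,269.7,6,169.1)
E
```

```text
time: 33.35
tcp_pos: [675.0, 97.9, 168.9]
tool_rot: [-0.002, 0.094, 0.996, -0.0]
force: [-0.6, -0.5, 0.1]
finger_gap: 92.1
gripper_force: 0.0
time: 34.55
tcp_pos: [444.7, 255.9, 170.3]
tool_rot: [-0.002, 0.094, 0.996, -0.0]
force: [-0.6, 0.9, -0.2]
finger_gap: 91.6
gripper_force: 0.0
time: 34.65
tcp_pos: [447.9, 253.6, 170.2]
tool_rot: [-0.001, 0.095, 0.995, -0.001]
force: [0.5, -0.9, 0.5]
finger_gap: 91.5
gripper_force: 0.0
22 8300 mean [366.4 271. ] z 29.4 rect [369.8 270.3] [ 60.1 128.9] 79.3
t 34.7 tcp [448.5 253.  170.1] yaw 169.0 gap 91.7 F [ 0.  -0.2  0.5] j [-0.11  0.4  -0.67  1.87  0.3   0.97  0.47]
units [3.24 0.06 6.57]
turn [-0.02 -0.02 -0.02] shift after turn [3.25 0.05 6.56]
```

```bash
python3 -m jog '[[0,[0.8,0.02,0],[-0.02,-0.02,-0.04]],[0,[0.8,0.02,0],[0,0,0]],[0,[0.8,0.02,0.3],[0,0,0]],[0,[0.8,0.02,0.9],[0,0,0]],[0,[0,0,0.95],[0,0,0]],[0,[0,0,0.95],[0,0,0]],[0,[0,0,0.95],[0,0,0]],[0,[0,0,0.95],[0,0,0]],[0,[0,0,0.7],[0,0,0]],[0,[0,0,0.4],[0,0,0]],[0,[0,0,0],[0,0,0]],[0,[0,0,0],[0,0,0]]]'
python3 - <<'E'
from h import *
go(369.3,270,5.5,169.2)
E
```

```text
time: 35.9
tcp_pos: [370.6, 270.5, 18.2]
tool_rot: [0.0, 0.094, 0.996, 0.001]
force: [0.5, 0.5, 0.5]
finger_gap: 91.9
gripper_force: 0.0
t 35.9 tcp [370.6 270.5  18.2] yaw 169.2 gap 91.9 F [0.5 0.5 0.5] j [-0.32  0.54 -0.55  2.15  0.51  0.58  0.13]
units [ 0.05 -0.03  0.51]
turn [0.01 0.   0.01] shift after turn [ 0.05 -0.03  0.51]
```

```bash
python3 -m jog '[[0,[0.05,-0.03,0.5],[0,0,0]],[0.3,[0,0,0],[0,0,0]],[0.5,[0,0,0],[0,0,0]],[1,[0,0,0],[0,0,0]],[1,[0,0,0],[0,0,0]],[1,[0,0,0],[0,0,0]],[1,[0,0,0],[0,0,0]],[1,[0,0,-0.5],[0,0,0]],[1,[0,0,-0.9],[0,0,0]],[1,[0,0,-1],[0,0,0]],[1,[0,0,-1],[0,0,0]],[1,[0,0,-1],[0,0,0]]]' 35
python3 -m jog '[[1,[0,0,-0.9],[0,0,0]],[1,[-0.6,-0.7,0],[0,0,0]],[1,[-0.77,-0.92,0],[0,0,0]],[1,[-0.77,-0.92,0],[0,0,0]],[1,[-0.77,-0.92,0],[0,0,0]],[1,[-0.77,-0.92,0],[0,0,0]],[1,[-0.77,-0.92,0],[0,0,0]],[1,[-0.77,-0.92,0],[0,0,0]],[1,[-0.77,-0.92,0],[0,0,0]],[1,[-0.77,-0.92,0],[0,0,0]],[1,[-0.77,-0.92,0],[0,0,0]],[1,[-0.77,-0.92,0],[0,0,0]]]'
python3 -m jog '[[1,[-0.77,-0.92,0],[0,0,0]],[1,[-0.77,-0.92,0],[0,0,0]],[1,[-0.77,-0.92,0],[0,0,0]],[1,[-0.77,-0.92,0],[0,0,0]],[1,[-0.77,-0.92,0],[0,0,0]],[1,[-0.77,-0.92,0],[0,0,-0.5]],[1,[0,0,0],[0,0,-1]],[1,[0,0,0],[0,0,-1]],[1,[0,0,0],[0,0,-1]],[1,[0,0,0],[0,0,-0.9]],[1,[0,0,0],[0,0,0]],[1,[0,0,0],[0,0,0]]]'
python3 - <<'E'
from h import *
go(617.6,-177,8.5,191.3)
E
```

```text
time: 37.1
tcp_pos: [368.3, 269.7, 117.0]
tool_rot: [-0.0, 0.093, 0.996, 0.0]
force: [1.1, -1.0, -2.4]
finger_gap: 59.4
gripper_force: 35.0
time: 38.3
tcp_pos: [526.6, -13.0, 138.3]
tool_rot: [-0.0, 0.093, 0.996, 0.001]
force: [0.3, 0.0, -2.0]
finger_gap: 60.1
gripper_force: 35.0
time: 39.5
tcp_pos: [614.1, -169.1, 137.9]
tool_rot: [0.0, -0.097, 0.995, 0.001]
force: [-0.4, 0.2, -1.2]
finger_gap: 59.9
gripper_force: 35.0
t 39.5 tcp [ 614.1 -169.1  137.9] yaw -168.9 gap 59.9 F [-0.4  0.2 -1.2] j [ 0.6   0.62 -0.64  1.61  0.41  1.05  1.61]
units [-0.07 -0.35  5.18]
turn [ 0.02  0.01 -0.03] shift after turn [-0.08 -0.34  5.18]
```

```bash
python3 -m jog '[[1,[-0.08,-0.34,0.4],[0.02,0.01,-0.03]],[1,[0,0,0.9],[0,0,0]],[1,[0,0,0.9],[0,0,0]],[1,[0,0,0.9],[0,0,0]],[1,[0,0,0.9],[0,0,0]],[1,[0,0,0.6],[0,0,0]],[1,[0,0,0.2],[0,0,0]],[1,[0,0,0],[0,0,0]],[1,[0,0,0],[0,0,0]]]'
python3 - <<'E'
from h import *
go(617.7,-177.1,8.7,191.3)
E
```

```text
time: 40.4
tcp_pos: [618.6, -177.2, 18.4]
tool_rot: [0.0, -0.099, 0.995, -0.001]
force: [-0.4, 0.2, -0.4]
finger_gap: 59.9
gripper_force: 35.0
t 40.4 tcp [ 618.6 -177.2   18.4] yaw -168.6 gap 59.9 F [-0.4  0.2 -0.4] j [ 0.56  0.76 -0.57  1.68  0.52  0.85  1.54]
units [0.04 0.01 0.39]
turn [-0.01  0.01  0.02] shift after turn [0.04 0.01 0.39]
```

```bash
python3 -m jog '[[1,[0.04,0.01,0.2],[0,0,0.02]],[1,[0,0,0.18],[0,0,0]],[1,[0,0,0],[0,0,0]],[0.3,[0,0,0],[0,0,0]],[0.1,[0,0,0],[0,0,0]],[0,[0,0,0],[0,0,0]],[0,[0,0,0],[0,0,0]],[0,[0,0,-0.5],[0,0,0]],[0,[0,0,-1],[0,0,0]],[0,[-0.5,0,-1],[0,0,0]],[0,[-1,0,-1],[0,0,0]],[0,[-1,0,-1],[0,0,0]]]'
python3 -m jog '[[0,[-1,0,-1],[0,0,0]],[0,[-0.5,0,-1],[0,0,0]],[0,[0,0,0],[0,0,0]],[0,[0,0,0],[0,0,0]]]'
python3 - <<'E'
from h import *
p,P=slices("wrist",[(25,40)],618,-177,100)
cv2.imwrite("pics/w7c.png",cv2.resize(p[0:230,180:460],None,fx=2.5,fy=2.5)); 
c,f,T=cam("wrist"); np.save("T7",T)
show()
E
```

```text
time: 41.6
tcp_pos: [678.7, -164.9, 122.9]
tool_rot: [0.0, -0.098, 0.995, -0.0]
force: [0.9, 1.3, 0.5]
finger_gap: 91.8
gripper_force: 0.0
time: 42.0
tcp_pos: [715.2, -157.0, 171.5]
tool_rot: [0.0, -0.099, 0.995, -0.0]
force: [-0.2, -0.9, -0.0]
finger_gap: 91.8
gripper_force: 0.0
25 8851 mean [ 614.5 -176.9] z 32.4 rect [ 617.7 -176.2] [129.2  60.1] 11.3
t 42.05 tcp [ 714.3 -157.4  170.3] yaw -168.7 gap 91.6 F [-0.4  0.2 -0.6] j [ 0.47  0.73 -0.61  1.3   0.42  1.24  1.62]
```

View pics/w7c.png

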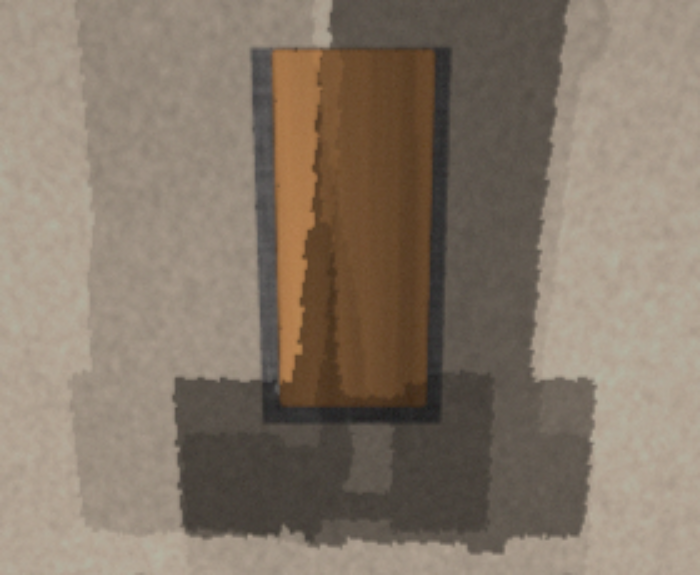

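The long block lies on its mat, with mat corners at crop (252,47), (451,47), (440,423) and (264,422). I'll check the centring and go to the parked preform.

```bash
python3 - <<'E'
from h import *
c,f,_=cam("wrist"); T=np.load("T7.npy"); W=[]
for a,b in [(252,47),(451,47),(440,423),(264,422)]:
    u,v=180+a/2.5-.3,b/2.5-.3
    g=T[:3,:3]@np.array([(u-c["cx"])/f,-(v-c["cy"])/f,-1]); W.append((T[:3,3]+g*(3-T[2,3])/g[2])[:2])
W=np.array(W); print(W.mean(0).round(1),cv2.minAreaRect(W.astype(np.float32)))
E
python3 -m jog '[[0,[0.52,0.89,0],[0,0,0]],[0,[0.52,0.89,0],[0,0,0]],[0,[0.52,0.89,0],[0,0,0]],[0,[0.52,0.89,0],[0,0,0]],[0,[0.52,0.89,0],[0,0,0]],[0,[0.52,0.89,0],[0,0,0]],[0,[0.52,0.89,0],[0,0,0]],[0,[0.52,0.89,0],[0,0,0]],[0,[0,0,0],[0,0,0]],[0,[0,0,0],[0,0,0]],[0,[0,0,0],[0,0,0]]]'
python3 - <<'E'
from h import *
slices("wrist",[(22,80),(82,100)],498,-19,60)
go(499,-20,38,None)
E
```

```text
[ 617.  -177.3] ((617.0734252929688, -177.3336944580078), (149.42185974121094, 78.98760223388672), 11.358449935913086)
time: 43.15
tcp_pos: [578.1, -4.6, 169.9]
tool_rot: [-0.0, -0.098, 0.995, -0.001]
force: [0.0, -0.5, 0.5]
finger_gap: 91.6
gripper_force: 0.0
22 17 mean [510.5 -16.2] z 29.7 rect [510.2 -16.2] [ 2.6 14.9] 15.1
82 745 mean [499.5 -19.3] z 90.7 rect [499.2 -19.6] [23.9 23.3] 12.0
t 43.2 tcp [578.3  -4.6 169.9] yaw -168.8 gap 91.9 F [0.7 0.7 0.2] j [ 0.39  0.51 -0.68  1.72  0.36  1.05  1.35]
units [3.22 0.02 5.28]
turn [-0.01 -0.01  0.  ] shift after turn [3.23 0.01 5.28]
```

```bash
python3 -m jog '[[0,[0.8,0,0],[0,0,0]],[0,[0.8,0.01,0],[0,0,0]],[0,[0.8,0.01,0],[0,0,0]],[0,[0.81,0,0],[0,0,0]],[0,[0,0,0],[0,0,0]],[0,[0,0,0.9],[0,0,0]],[0,[0,0,0.9],[0,0,0]],[0,[0,0,0.9],[0,0,0]],[0,[0,0,0.9],[0,0,0]],[0,[0,0,0.9],[0,0,0]],[0,[0,0,0.4],[0,0,0]],[0,[0,0,0],[0,0,0]]]' 15
python3 - <<'E'
from h import *
go(499.2,-19.7,38)
E
```

```text
time: 44.4
tcp_pos: [499.0, -18.8, 46.7]
tool_rot: [-0.001, -0.098, 0.995, -0.0]
force: [-0.2, -0.6, -0.3]
finger_gap: 92.0
gripper_force: 0.0
t 44.4 tcp [499.  -18.8  46.7] yaw -168.7 gap 92.0 F [-0.2 -0.6 -0.3] j [ 0.39  0.55 -0.62  2.02  0.48  0.71  1.23]
units [-0.   -0.04  0.35]
turn [-0.   -0.03  0.  ] shift after turn [-0.   -0.04  0.35]
```

```bash
python3 -m jog '[[0,[0,-0.04,0.33],[0,-0.03,0]],[0.5,[0,0,0],[0,0,0]],[0.6,[0,0,0],[0,0,0]],[0.7,[0,0,0],[0,0,0]],[0.75,[0,0,0],[0,0,0]],[0.85,[0,0,0],[0,0,0]],[1,[0,0,0],[0,0,0]],[1,[0,0,0],[0,0,0]],[1,[0,0,0],[0,0,0]],[1,[0,0,0],[0,0,0]],[1,[0,0,0],[0,0,0]]]'
python3 - <<'E'
from h import *
show()
E
python3 -m jog '[[1,[0,0,-0.4],[0,0,0]],[1,[0,0,-0.9],[0,0,0]],[1,[0,0,-1],[0,0,0]],[1,[0,0,-1],[0,0,0]],[1,[-0.3,-0.6,0],[0,0,0]],[1,[-0.42,-0.88,0],[0,0,0]],[1,[-0.45,-0.94,0],[0,0,0]],[1,[-0.45,-0.94,0],[0,0,0]],[1,[-0.45,-0.94,0],[0,0,0]],[1,[-0.45,-0.94,0],[0,0,0]],[1,[-0.45,-0.94,0],[0,0,0]]]'
python3 -m jog '[[1,[-0.45,-0.88,0],[0,0,0]],[1,[0,0,0],[0,0,0]],[1,[0,0,0],[0,0,0]],[1,[0,0,0],[0,0,0]]]'
python3 - <<'E'
from h import *
go(617.6,-176.6,71.5,191.3)
E
```

```text
time: 45.5
tcp_pos: [499.5, -19.6, 39.6]
tool_rot: [0.001, -0.099, 0.995, -0.0]
force: [-0.2, 0.0, -1.1]
finger_gap: 24.6
gripper_force: 15.0
t 45.5 tcp [499.5 -19.6  39.6] yaw -168.7 gap 24.6 F [-0.2  0.  -1.1] j [ 0.38  0.56 -0.61  2.03  0.5   0.69  1.22]
time: 46.6
tcp_pos: [602.7, -158.3, 122.0]
tool_rot: [0.001, -0.098, 0.995, -0.0]
force: [0.5, 0.5, -0.9]
finger_gap: 24.4
gripper_force: 15.0
time: 47.0
tcp_pos: [617.2, -175.1, 122.3]
tool_rot: [0.001, -0.099, 0.995, 0.0]
force: [0.3, -0.0, -0.6]
finger_gap: 24.5
gripper_force: 15.0
t 47.0 tcp [ 617.2 -175.1  122.3] yaw -168.6 gap 24.5 F [ 0.3 -0.  -0.6] j [ 0.59  0.64 -0.63  1.61  0.42  1.03  1.61]
units [ 0.   -0.06  2.03]
turn [-0.    0.02  0.01] shift after turn [-0.   -0.06  2.03]
```

```bash
python3 -m jog '[[1,[0,-0.06,0.6],[0,0.02,0]],[1,[0,0,0.7],[0,0,0]],[1,[0,0,0.4],[0,0,0]],[1,[0,0,0.2],[0,0,0]],[1,[0,0,0],[0,0,0]],[1,[0,0,0],[0,0,0]]]'
python3 - <<'E'
from h import *
go(617.6,-176.6,72.8,191.3)
E
```

```text
time: 47.6
tcp_pos: [618.4, -177.1, 75.4]
tool_rot: [0.001, -0.099, 0.995, -0.0]
force: [-0.1, 0.3, -1.1]
finger_gap: 24.4
gripper_force: 15.0
t 47.6 tcp [ 618.4 -177.1   75.4] yaw -168.7 gap 24.4 F [-0.1  0.3 -1.1] j [ 0.58  0.69 -0.6   1.65  0.46  0.95  1.58]
units [0.03 0.03 0.1 ]
turn [-0.01  0.01  0.01] shift after turn [0.03 0.03 0.1 ]
```

```bash
python3 -m jog '[[1,[0.02,0.02,0.06],[0,0,0]],[1,[0,0,0.04],[0,0,0]],[1,[0,0,0],[0,0,0]],[1,[0,0,0],[0,0,0]]]'
python3 -m jog '[[0.73,[0,0,0],[0,0,0]],[0.7,[0,0,0],[0,0,0]],[0.6,[0,0,0],[0,0,0]],[0.4,[0,0,0],[0,0,0]],[0.1,[0,0,0],[0,0,0]],[0,[0,0,0],[0,0,0]],[0,[0,0,0],[0,0,0]],[0,[0,0,-0.4],[0,0,0]],[0,[0,0,-0.8],[0,0,0]],[0,[0,0,-1],[0,0,0]],[0,[0,0,-1],[0,0,0]],[0,[0,0,-1],[0,0,0]]]'
python3 -m jog '[[0,[-0.5,0,-0.8],[0,0,0]],[0,[-1,0,0],[0,0,0]],[0,[-1,0,0],[0,0,0]],[0,[-1,0,0],[0,0,0]],[0,[0,0,0],[0,0,0]],[0,[0,0,0],[0,0,0]]]'
python3 - <<'E'
from h import *
p,P=slices("wrist",[(27,40),(116,140)],618,-177,100,"w8.png"); show()
E
```

```text
time: 48.0
tcp_pos: [617.6, -177.0, 72.7]
tool_rot: [0.0, -0.099, 0.995, -0.0]
force: [-0.9, 0.4, 0.6]
finger_gap: 24.6
gripper_force: 15.0
time: 49.2
tcp_pos: [617.5, -176.7, 179.3]
tool_rot: [0.001, -0.099, 0.995, -0.0]
force: [0.5, -0.9, -0.1]
finger_gap: 91.7
gripper_force: 0.0
time: 49.8
tcp_pos: [703.2, -159.2, 197.8]
tool_rot: [0.0, -0.099, 0.995, -0.0]
force: [-0.6, -0.4, -0.2]
finger_gap: 91.5
gripper_force: 0.0
27 6166 mean [ 614.6 -176.8] z 32.5 rect [ 618.1 -176.2] [130.   60.1] 11.2
116 787 mean [ 617.6 -176.1] z 123.7 rect [ 617.2 -176. ] [23.6 23.4] 12.0
t 49.85 tcp [ 702.7 -159.7  197.8] yaw -168.7 gap 91.9 F [ 0.1 -0.2 -0.7] j [ 0.49  0.69 -0.62  1.3   0.4   1.27  1.63]
```

View pics/w8.png

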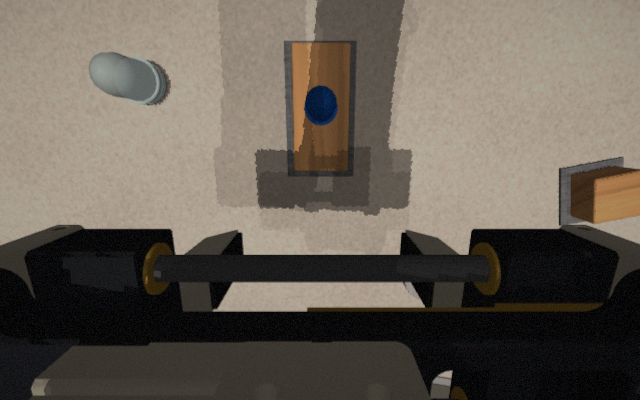

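The preform stands upright at (320,105), centred on the long block, which is centred on its mat. The square block is at (605,190), and the pale preform at (130,80) is untouched. The fingers are clear of everything, so I'll hand in.

```bash
python3 -c "
from rig import ctrl
print(ctrl.hand_in())"
```

```text
the job is handed in; nothing more can be done
None
```

The job is handed in, with no verdict returned: each block measured within about 1.5 mm of its mat's centre and in line with it, and the blue preform stands neck down in the middle of the long block, about 50 s into the 138 s limit.

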